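# Nip a folded can flat in the bench locking pliers

### The job

Stand the folded can in the open jaws of the bench-mounted locking pliers, pushed gently fully home against the throat, then squeeze the handles together until they snap over centre and stay locked on the can with nothing touching them. Then pull the release lever, without forcing the handle, so that the pliers spring open, and leave the can standing home in the open jaws. Do not disturb the other things on the table.

Things in the scene. Friction and masses are not known exactly. Their poses are not given: they have to be found in the camera images.
- pliers: Steel locking pliers lying on their side on a bolted base plate; jaws and handles swing level. Origin: on the table under the base. Axes: +y out of the mouth, -y along the handles, +x fixed side, -x moving side, z up. Coordinates 'P' below are mm in this frame. Base plate: x -45..45, y -55..110, top at z 10.
- throat_stop: Square steel stop at the bottom of the mouth, 24 mm wide, 32 mm high. Origin at the foot of its face that looks out of the mouth, P (-4, 10, 10). Pressing the can on it with more than 25 N fails; 3 to 8 N is enough to feel it.
- fixed_jaw (a point): Middle of the fixed jaw's flat face, P (8, 30, 29), which looks to -x. The face spans P y 10..48, top at z 44. Behind it is solid steel to P x 30.
- seat (a point): Point on the base plate's top under the middle of the can when it is home on the throat and flat on the fixed jaw: P (0, 55, 10). While the jaws are open the can may also stand a few mm to the moving (-x) side of it.
- folded_can: A flattened silver can folded in half: a packet 16 mm thick (its x), 90 mm long (its y), 45 mm high (z), about 50 g, standing on its long edge on the table. Origin: centre of the underside. Either end may go into the jaws, its length along the mouth; when home its inner 38 mm are in the jaws and 52 mm stick out.
- jaw_pad: Sprung pad of the moving jaw, 36 mm long, 26 mm high (z 16..42), which bears on the can; the jaw arm behind it is about 17 mm thick. Open, the gap to the fixed jaw is 20 mm at the throat and 30 mm at the mouth. Origin at the jaw's pivot, P (-8, -22, 29).
- squeeze (a joint): Angle of the moving handle, rad: 0 open (a light spring returns it), 0.32 dead centre, 0.43 locked at its stop. With the can in the jaws the push needed at the grip point rises to about 13 N near 0.2, then falls; past dead centre the handle pulls itself to 0.43 and stays. With nothing in the jaws it does not lock.
- moving_handle: Moving handle, bar 10 mm thick, 16 mm high (z 24..40), reaching 106 mm back from its pivot. Origin: the pivot, P (-24, -74, 32); its -y runs back along the bar. Open it splays 0.43 rad to -x; locked it is parallel to the fixed handle, over P x -29..-19. Pushing or pulling on it with more than 40 N fails.
- handle_grip (a point): Point on the outer (-x) face of the moving handle, 65 mm behind its pivot, at mid height z 32: the place to squeeze. P (-56, -131) open, (-29, -139) locked. Outer width over both handles here is 65 mm open, 38 mm locked. The release lever lies on top of the bar, to z 48.
- fixed_handle (a point): Point on the outer (+x) face of the fixed handle, P (9, -139, 32), opposite the grip point. The fixed handle is a bar over P x -1..9, y -25..-165, z 24..40, with a thumb screw behind it to y -180, 18 mm wide.
- release (a joint): Angle of the release lever relative to the moving handle, rad: 0 at rest (a spring returns it), 0.60 at its stop. It is pulled to -x, away from the fixed handle, with about 2 to 4 N at the paddle. Locked pliers let go at about 0.33 to 0.38; the handle then springs open to squeeze = 0 and carries the lever with it.
- release_lever: Release lever: a flat bar lying along the top of the moving handle, sticking out behind its tail and ending in an upright paddle 8 mm thick, 32 mm long, 30 mm high (z 20..50). Origin: its hinge, 50 mm behind the handle's pivot, z 45; -y runs to the paddle, whose middle is 110 mm away. More than 40 N on it fails.
- lever_paddle (a point): Middle of the paddle's inner (+x) face, z 35; P (-20, -234) when locked. The space on its inner side, behind the fixed handle's screw, is free: a finger against this face pulls the lever about 40 mm toward -x to release.
- can_stack: Bystander: stack of four flattened silver cans, 100 x 120 mm, 28 mm high. Origin under its centre. Leave alone.
- jar: Bystander: empty glass jar with a steel lid, 72 mm wide, 110 mm high. Origin under its centre. Leave alone.
- stopper: Bystander: hard-silicone stopper, 48 mm wide, 38 mm high. Leave alone.
- dustpan: Bystander: plastic dustpan, 150 x 200 mm, 45 mm high, handle to its +x. Leave alone.
- wrench: Bystander: small steel wrench, 160 mm long, lying flat. Leave alone.
- brush: Bystander: hand brush, 200 mm long. Leave alone.
Things that resemble listed ones, but are neither listed nor needed, are in the scene too. Several things have the shape of the folded_can; the one meant has the colours described above.

How it is judged:
By the outcome, as a careful person would: the job done as asked, in the order asked, and still so for the second after the job is handed in, with the robot touching nothing.
It also fails if it takes over 66 s, if anything falls off the work surface, if the arm or the gripper's body presses on something with over 40 N, if the wrist force passes 120 N, or if a joint passes its speed limit or range.

### The arm

A 6-joint arm with a two-finger parallel gripper is mounted at the origin on the work surface. World frame = base frame: x ahead of the robot, y to its left, z up, the work surface at z = 0. Lengths are in m, angles in degrees, forces in N, time in s.
With the tool pointing down it reaches from about 0.25 to 0.725 m from the base axis. Payload 9.7 kg.
Tool frame: the origin (TCP) lies at the very end of the fingers, on their centre line; the grasp point (between the pads) lies 19 mm behind it; z points along the fingers, y is the line along which they close (so a half turn about z gives the same grasp; the last joint's range is limited). The gripper opens to 85 mm and grips with 20 to 120 N. Pads are 22 mm wide; open, the fingers measure 114 mm over their backs; the gripper's body (76 mm by 85 mm) begins 54 mm behind the grasp point. The pads swing forward as they close: fully open they stand 13 mm farther back than shut.
Start: joints at [0, 4.979, 10.078, 95.1, 0, 90], TCP at [0.55, -0, 0.231] pointing down, gripper open.
Joint ranges: [-179.16, 179.16], [-48.56, 103.87], [-65.8, 70.77], [-126.05, 130.52], [-82.76, 87.17], [-180, 180]. Speed limits (degrees/s): [127.2, 127.2, 147.25, 180, 180, 180].

### API

Orientations are given as [roll, pitch, yaw] about the fixed x, y, z axes, in that order (R = Rz(yaw) Ry(pitch) Rx(roll)).
In Python, from workcell import telemetry, optics, workorder gives the robot as it stands.
- The arm moves only by the shell command python3 -m handwheel 'ROWS' [FORCE]. ROWS is JSON, a list of rows, each an object of numbers: "tx", "ty", "tz": the shift along the tool's x, y, z in m; "ax", "ay", "az": the turn, a rotation vector about the tool's x, y, z in degrees; "jaw": the gripper command: -1 is shut, 1 is fully open, values between are in proportion. A call has exactly 10 rows; each row shifts and turns the commanded pose from where the row before left it, along the tool's axes as they then stand; what a row does not reach is not made up. A row lasts 1/8 s, in which the tool goes at most 62.5 mm and 10.7 degrees, less where a joint would pass 70% of its speed; a pose out of reach is approached as far as the arm can. A call is refused whole if a number of a shift passes 0.0625 or a number of a turn 10.7, either way. A call with a gripper value outside its range is refused whole. The fingers move at their own pace and stop on an object; FORCE is the grip in N (left out, the last holds). Time passes only in rows, so rows that do not move let the fingers close, or fill a call up. It gives the time, the measured TCP pose, the force, the opening and the grip force at its end, in the units of the state.
- telemetry.get_obs(): the state, without advancing time (a new reading comes with each control period).
- optics.camera(name): name is "scene" or "side" or "wrist"; returns a dict with "color" (384x512x3 uint8, red, green, blue), "K" (3x3 intrinsics, pixels), "k1" (the pictures are not rectified: a ray, as slopes to the right and down, at radius r is drawn at 1 + k1 r^2 times it, then the intrinsics apply), "extrinsics" (4x4, takes a point from camera to world coordinates); the wrist camera has in their place "mount" (4x4, takes a point from camera to tool coordinates, whose origin is the TCP and whose axes are the flange's). Camera axes: x right, y down, z forward; pixel columns grow to the right and rows downward; lengths in m; the calibration is good to about 2 mm. A picture is of the moment at which its call begins: read the wrist's pose just before it. There is no depth.
- workorder.job_done(): hands the job in; it is judged then, once.
The state is a dict: "time": time; "q": joint angles; "qd": joint speeds; "joint_efforts": joint torques, N m; "ee_pos": TCP position; "tcp_rot": TCP orientation; "wrist_force": force on the tool from outside, world axes, zero at the start; "torque": the same for the moment, N m; "opening": finger opening in m; "grasp_force": force on a finger pad.
Only numpy, scipy, OpenCV 4.12 (cv2) and the standard library are available. Lean on these libraries where they do the work, as an engineer would, in place of code of your own. Each camera call takes 0.05 s, during which the arm holds its last target. There are 200 camera calls.

## Working session

There is one attempt and no reset: what is moved stays moved. The work goes in short steps, Python scripts to look and compute and a shell command to move; the robot and the scene stay as the last step left them, time stands still between calls to the robot, and variables do not carry over. Pictures are saved under pics/ and viewed, at most 10 in all, crops included, and the job is handed in when it is done.

```bash
ls; mkdir -p pics; cat > h.py <<'E'
import numpy as np,cv2
from workcell import telemetry,optics,workorder
from scipy.spatial.transform import Rotation as R
def grab(n):
    o=telemetry.get_obs(); c=optics.camera(n)
    if n=='wrist':
        T=np.eye(4);T[:3,:3]=R.from_euler('xyz',o['tcp_rot'],degrees=True).as_matrix();T[:3,3]=o['ee_pos']
        c['E']=T@np.array(c['mount'])
    else: c['E']=np.array(c['extrinsics'])
    return c
def ray(c,u,v):
    K=np.array(c['K']);k=c['k1'];d=np.array([(u-K[0,2])/K[0,0],(v-K[1,2])/K[1,1]]);s=d.copy()
    for _ in range(20): s=d/(1+k*(s@s))
    return c['E'][:3,3],c['E'][:3,:3]@np.array([s[0],s[1],1])
def hit(c,u,v,z):
    p,d=ray(c,u,v);return p+d*(z-p[2])/d[2]
def proj(c,P):
    K=np.array(c['K']);q=np.linalg.inv(c['E'])@np.r_[P,1];s=q[:2]/q[2];s=s*(1+c['k1']*(s@s));return K[0,0]*s[0]+K[0,2],K[1,1]*s[1]+K[1,2]
def save(c,n,crop=None,w=800):
    im=c['color'][:,:,::-1]
    if crop: im=im[crop[1]:crop[3],crop[0]:crop[2]]
    f=min(800/im.shape[1],600/im.shape[0]);cv2.imwrite('pics/'+n,cv2.resize(im,None,fx=f,fy=f,interpolation=cv2.INTER_CUBIC))
E
python3 - <<'E'
from h import *
import pickle
o=telemetry.get_obs();print(o)
for n in('scene','side','wrist'):
    c=grab(n);save(c,n+'0.png');pickle.dump(c,open(n+'0.pkl','wb'));print(n,np.round(c['E'],3).tolist(),c['K'],c['k1'])
E
```

```text
pics
{'time': 0.0, 'q': array([8.51146030e-04, 5.00923709e+00, 1.00346590e+01, 9.50984063e+01,
       1.00297372e-03, 8.99989365e+01]), 'qd': array([ 0.06656907,  0.00305143,  0.04823025, -0.04329938, -0.00704346,
        0.05905225]), 'joint_efforts': array([ 7.68234549e-04, -5.20392072e+01,  4.64802504e+01,  1.63646933e-02,
        2.23589603e-05, -6.77332673e-05]), 'ee_pos': array([5.49778165e-01, 1.31561001e-05, 2.30602771e-01]), 'tcp_rot': array([-1.79927016e+02, -1.00432766e-03,  9.00019134e+01]), 'wrist_force': array([-0.69648727, -1.08865803,  0.53282795]), 'torque': array([-0.03485503,  0.02920356, -0.00482018]), 'grasp_force': 0.0, 'opening': 0.08535515888114094}
scene [[0.707, 0.563, -0.429, 1.074], [0.707, -0.552, 0.442, -0.506], [0.012, -0.616, -0.788, 1.043], [0.0, 0.0, 0.0, 1.0]] [[475.04217846   0.         261.34279668]
 [  0.         475.04217846 193.99831961]
 [  0.           0.           1.        ]] -0.0451639451062654
side [[0.983, -0.113, 0.145, 0.381], [-0.184, -0.572, 0.799, -0.859], [-0.007, -0.812, -0.583, 0.694], [0.0, 0.0, 0.0, 1.0]] [[460.29137858   0.         253.52562781]
 [  0.         460.29137858 192.33573138]
 [  0.           0.           1.        ]] -0.05715574046403699
wrist [[1.0, 0.001, -0.002, 0.55], [0.001, -0.948, -0.32, 0.082], [-0.002, 0.32, -0.948, 0.373], [0.0, 0.0, 0.0, 1.0]] [[296.16778906   0.         254.55119811]
 [  0.         296.16778906 195.86734336]
 [  0.           0.           1.        ]] -0.07794387334792152
```

View pics/scene0.png

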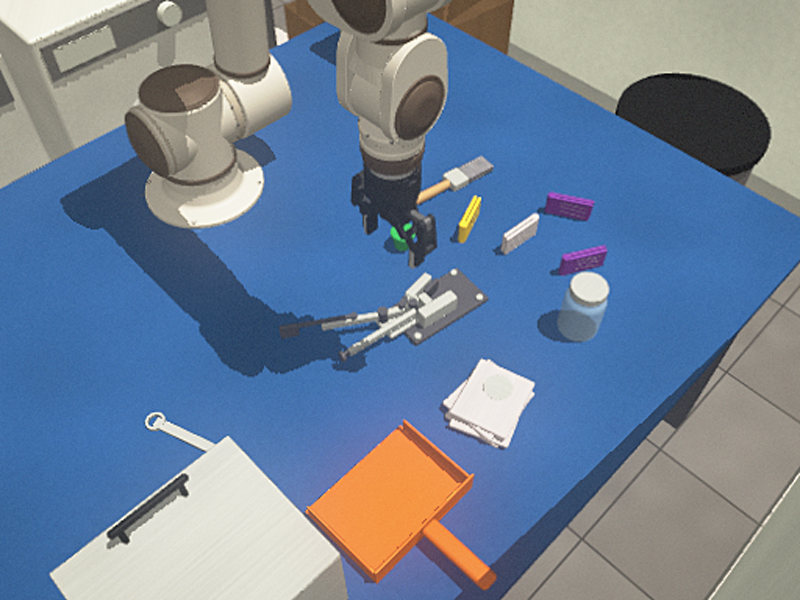

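View pics/side0.png

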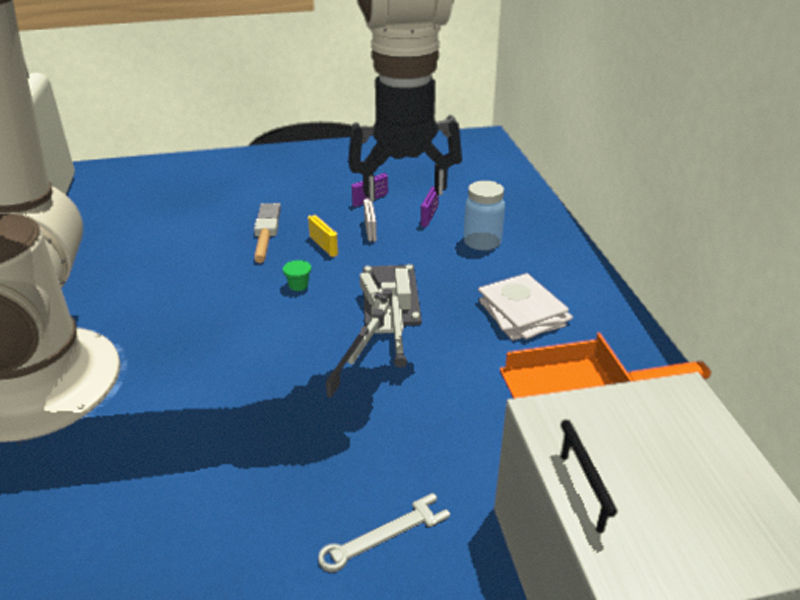

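View pics/wrist0.png

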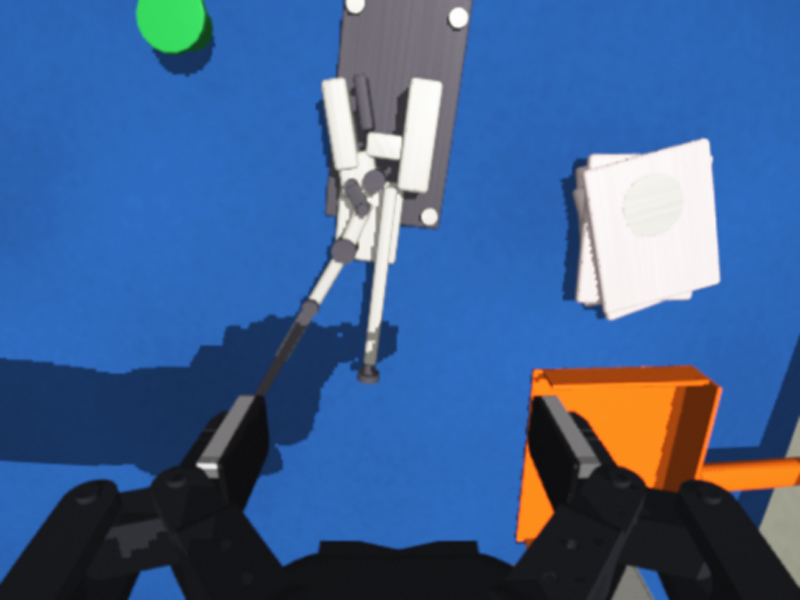

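The scene shows can-shaped things (800-px picture): silver (520,233), yellow (470,218), purple (568,207) and purple (583,260). Only the silver one matches, and in the side view it is at (370,220). The wrist view shows the base's right edge from (470,0) to the corner at (437,228), the screw at (368,375) and the fixed jaw at (420,135).

```bash
python3 - <<'E'
from h import *
import pickle
S,D,W=[pickle.load(open(n+'0.pkl','rb')) for n in('scene','side','wrist')]
f=512/800
def blob(c,u,v,nm):
    im=c['color'].astype(int);m=((im.max(2)-im.min(2)<45)&(im.min(2)>90)).astype(np.uint8)
    n,l,s,ce=cv2.connectedComponentsWithStats(m,connectivity=4)
    k=l[int(v*f)-4:int(v*f)+5,int(u*f)-4:int(u*f)+5].ravel();k=np.bincount(k[k>0]).argmax()
    cn=cv2.findContours((l==k).astype(np.uint8),0,2)[0][0];print(nm,s[k],ce[k],cv2.approxPolyDP(cn,2,True)[:,0].tolist());return ce[k]
a=blob(S,520,233,'S');b=blob(D,370,220,'D')
p1,d1=ray(S,*a);p2,d2=ray(D,*b)
t=np.linalg.lstsq(np.c_[d1,-d2],p2-p1,rcond=None)[0];print('can c',p1+d1*t[0],p2+d2*t[1])
h=lambda u,v,z:hit(W,u*f,v*f,z)
print('edge',h(470,0,.01),'corner',h(437,228,.01)); e=h(470,0,.01)-h(437,228,.01);print('ang',np.degrees(np.arctan2(e[1],e[0])))
for n,u,v,z in(('b1',355,4,.012),('b2',458,17,.012),('b3',430,217,.012),('screw end',368,383,.032),('fj tl',411,79,.044),('fj tr',441,81,.044),('fj br',429,192,.044),('fj bl',398,188,.044)):print(n,h(u,v,z))
im=np.hstack([cv2.resize(S['color'][115:185,280:400],(480,280)),cv2.resize(D['color'][115:165,215:295],(320,280)[::1])])
cv2.imwrite('pics/can.png',im[:,:,::-1])
E
```

```text
S [321 136  24  27 321] [332.42056075 149.11214953] [[344, 137], [340, 137], [322, 150], [323, 162], [342, 149]]
D [232 113   9  42 196] [236.75       136.85204082] [[237, 113], [237, 126], [232, 128], [235, 151], [239, 154]]
can c [0.55150305 0.32941041 0.03030372] [0.54810699 0.33208012 0.03426053]
edge [0.59936894 0.18529099 0.01      ] corner [0.57978267 0.02417858 0.01      ]
ang 83.0686248505123
b1 [0.51913106 0.18186494 0.012     ]
b2 [0.59102562 0.1735879  0.012     ]
b3 [0.57396663 0.03303878 0.012     ]
screw end [ 0.52448784 -0.10026368  0.032     ]
fj tl [0.55763913 0.12784398 0.044     ]
fj tr [0.57732454 0.12670851 0.044     ]
fj br [0.57075562 0.05472959 0.044     ]
fj bl [0.54917675 0.05741726 0.044     ]
```

View pics/can.png

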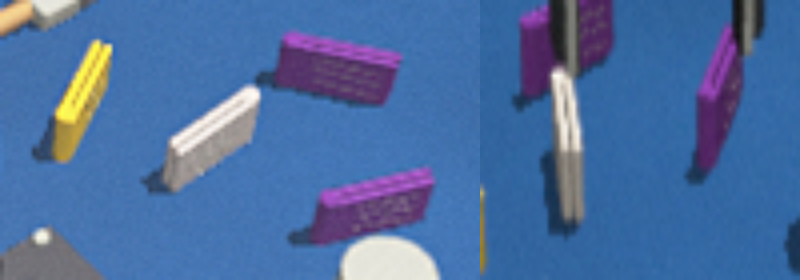

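The crop confirms the silver packet, between the yellow and purple look-alikes. Pliers frame is at about (0.543, 0.081) with yaw −6.9°. I'll go above the can.

```bash
python3 -m handwheel '[{"tx":0.057,"jaw":1},{"tx":0.057,"jaw":1},{"tx":0.057,"jaw":1},{"tx":0.057,"jaw":1},{"tx":0.057,"jaw":1},{"tx":0.057,"jaw":1},{"tz":0.03,"jaw":1},{"tz":0.02,"jaw":1},{"jaw":1},{"jaw":1}]' 30
python3 - <<'E'
from h import *
import pickle
c=grab('wrist');save(c,'w1.png');pickle.dump(c,open('w1.pkl','wb'))
im=c['color'].astype(int);m=((im.max(2)-im.min(2)<50)&(im.min(2)>100)).astype(np.uint8)
for cn in cv2.findContours(m,0,2)[0]:
    if cv2.contourArea(cn)>300: print(cv2.contourArea(cn),cv2.approxPolyDP(cn,2,True)[:,0].tolist(),cv2.minAreaRect(cn))
E
```

```text
991.0 [[498, 312], [494, 315], [486, 339], [511, 374], [511, 311]] ((498.5, 342.5), (63.0, 25.0), 90.0)
340.5 [[348, 254], [369, 291], [379, 291], [357, 256]] ((363.3529357910156, 272.58819580078125), (47.676605224609375, 9.260923385620117), 59.03623962402344)
335.5 [[161, 254], [152, 255], [132, 291], [139, 291]] ((146.13233947753906, 272.2793884277344), (9.089424133300781, 46.647613525390625), 30.963754653930664)
8430.0 [[452, 89], [411, 99], [380, 98], [376, 100], [375, 106], [369, 108], [370, 119], [367, 125], [373, 141], [368, 189], [370, 193], [384, 193], [388, 203], [392, 204], [425, 191], [440, 191], [443, 185], [460, 179], [455, 100]] ((411.6018371582031, 147.00155639648438), (111.08396911621094, 92.95609283447266), 86.12147521972656)
12321.5 [[300, 0], [221, 0], [223, 7], [231, 9], [220, 10], [217, 48], [206, 52], [213, 103], [218, 114], [215, 129], [212, 126], [212, 115], [210, 135], [212, 130], [216, 131], [215, 153], [218, 151], [222, 154], [215, 156], [214, 164], [198, 191], [205, 193], [221, 167], [228, 165], [240, 168], [234, 232], [239, 232], [247, 170], [252, 166], [257, 137], [260, 137], [260, 141], [266, 142], [268, 135], [272, 144], [278, 144], [280, 141]] ((240.624267578125, 111.94220733642578), (86.672607421875, 239.33802795410156), 8.746162414550781)$[0]: bad value
```

View pics/w1.png

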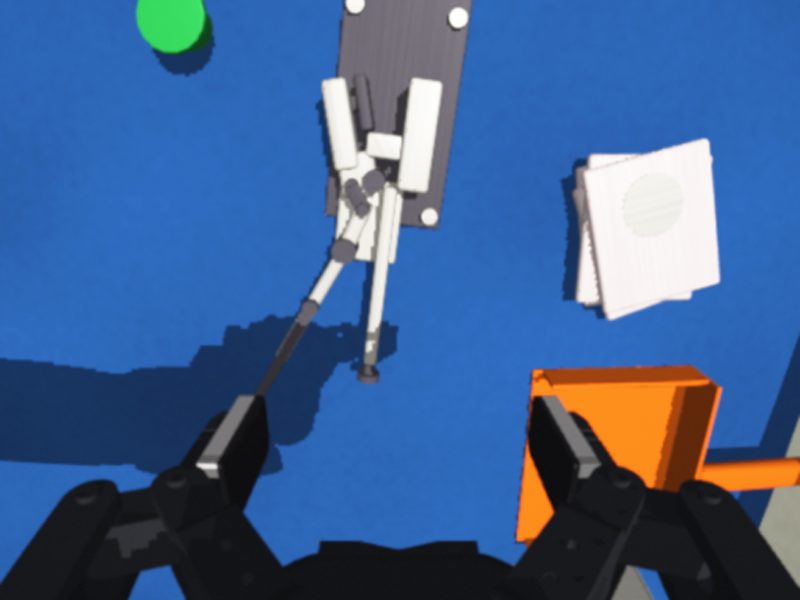

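The arm did not move: the call was refused, and each row probably needs every key. The view is unchanged.

```bash
python3 -m handwheel '[{"tx":0.057,"ty":0,"tz":0,"ax":0,"ay":0,"az":0,"jaw":1},{"tx":0.057,"ty":0,"tz":0,"ax":0,"ay":0,"az":0,"jaw":1},{"tx":0.057,"ty":0,"tz":0,"ax":0,"ay":0,"az":0,"jaw":1},{"tx":0.057,"ty":0,"tz":0,"ax":0,"ay":0,"az":0,"jaw":1},{"tx":0.057,"ty":0,"tz":0,"ax":0,"ay":0,"az":0,"jaw":1},{"tx":0.057,"ty":0,"tz":0,"ax":0,"ay":0,"az":0,"jaw":1},{"tx":0,"ty":0,"tz":0.03,"ax":0,"ay":0,"az":0,"jaw":1},{"tx":0,"ty":0,"tz":0.02,"ax":0,"ay":0,"az":0,"jaw":1},{"tx":0,"ty":0,"tz":0,"ax":0,"ay":0,"az":0,"jaw":1},{"tx":0,"ty":0,"tz":0,"ax":0,"ay":0,"az":0,"jaw":1}]' 30
python3 - <<'E'
from h import *
import pickle
c=grab('wrist');save(c,'w2.png');pickle.dump(c,open('w2.pkl','wb'))
im=c['color'].astype(int);m=((im.max(2)-im.min(2)<50)&(im.min(2)>100)).astype(np.uint8)
for cn in cv2.findContours(m,0,2)[0]:
    if cv2.contourArea(cn)>300: print(cv2.contourArea(cn),cv2.approxPolyDP(cn,2,True)[:,0].tolist(),cv2.minAreaRect(cn))
E
```

```text
time: 1.45
ee_pos: [0.5502, 0.342, 0.1823]
tcp_rot: [180.0, -0.0, 90.0]
wrist_force: [0.2, -0.4, -0.4]
opening: 0.0852
grasp_force: 0.0
527.5 [[390, 383], [422, 383], [421, 366], [401, 361]] ((406.0, 372.0), (22.0, 32.0), 90.0)
3429.0 [[226, 286], [221, 329], [236, 329], [241, 347], [254, 350], [251, 348], [253, 335], [258, 330], [260, 337], [257, 349], [264, 350], [282, 345], [293, 292]] ((256.1633605957031, 319.3663330078125), (68.85655975341797, 62.189815521240234), 5.710593223571777)
556.0 [[347, 254], [371, 296], [370, 305], [376, 305], [383, 298], [378, 286], [357, 255]] ((365.9073791503906, 277.4726257324219), (58.45227813720703, 15.571527481079102), 65.29756927490234)
574.0 [[162, 253], [151, 255], [126, 295], [133, 305], [139, 305], [139, 294]] ((143.05958557128906, 276.9574279785156), (16.062110900878906, 59.36076736450195), 24.702430725097656)
3296.5 [[456, 248], [448, 252], [446, 257], [458, 254], [471, 256], [456, 259], [441, 268], [430, 284], [429, 295], [436, 307], [454, 308], [471, 319], [484, 312], [495, 300], [500, 287], [499, 276], [471, 249]] ((466.1815185546875, 284.9172058105469), (65.04408264160156, 67.67777252197266), 28.610462188720703)
1356.0 [[253, 139], [248, 142], [246, 148], [242, 225], [244, 228], [249, 226], [255, 230], [262, 148], [260, 142]] ((251.8429412841797, 184.356201171875), (16.895828247070312, 91.06451416015625), 3.814074993133545)
3890.0 [[52, 68], [53, 165], [83, 172], [94, 167], [94, 138], [89, 132], [91, 122], [88, 119], [92, 112], [89, 102], [91, 92], [88, 91], [91, 83], [87, 74], [91, 73]] ((72.5, 120.0), (104.0, 43.0), 90.0)
```

View pics/w2.png

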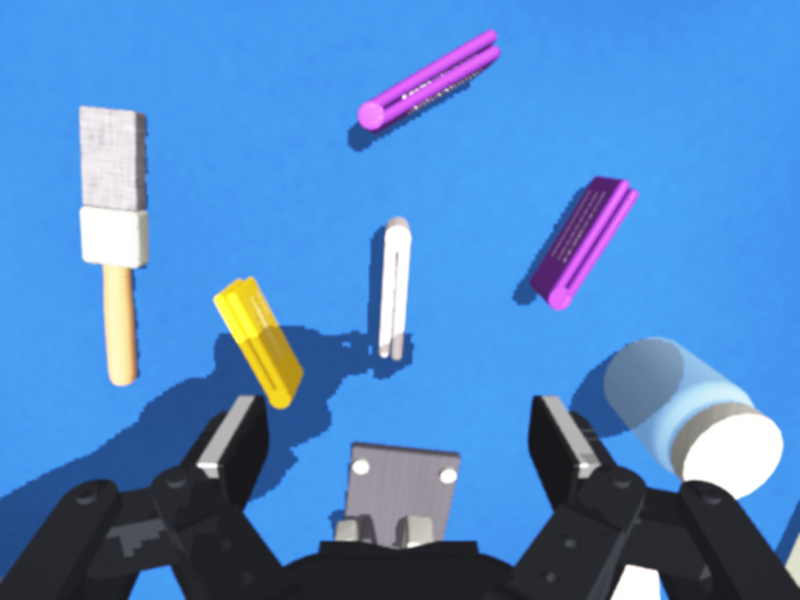

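The view shows the silver can between the open fingers, its top from (398,222) to (392,358). The yellow can is at (260,340), the jar at the right, and the base's far bolts at (360,466) and (448,476).

```bash
python3 - <<'E'
from h import *
import pickle
c=pickle.load(open('w2.pkl','rb'));f=.64
h=lambda u,v,z:hit(c,u*f,v*f,z)
a=h(398,219,.045);b=h(392,358,.045);print('can far',a,'near',b,'c',(a+b)/2,np.linalg.norm(a-b),np.degrees(np.arctan2(*(a-b)[1::-1])))
for n,u,v,z in(('b1',360.5,466,.012),('b2',448,476,.012),('e1',354,443,.01),('e2',460,453,.01),('yel',283,408,.0),('yel',302,372,.045),('pur',535,275,.045)):print(n,h(u,v,z))
im=c['color'].astype(int);m=((im.max(2)-im.min(2)<50)&(im.min(2)>100)).astype(np.uint8);m[:,:235]=0;m[:,270:]=0;m[240:]=0
p=np.argwhere(m)
for r in(150,170,190,210,222):
    q=p[p[:,0]==r][:,1];print(r,q.min(),q.max(),hit(c,q.min(),r,.045)[:2],hit(c,q.max()+1,r,.045)[:2])
E
```

```text
can far [0.54991735 0.38487068 0.045     ] near [0.5459887  0.29327328 0.045     ] c [0.54795302 0.33907198 0.045     ] 0.09168161239496106 87.54406730671755
b1 [0.51944682 0.18076297 0.012     ]
b2 [0.59128712 0.17066292 0.012     ]
e1 [0.51467494 0.20168298 0.01      ]
e2 [0.60039108 0.19195516 0.01      ]
yel [0.4571972  0.22760028 0.        ]
yel [0.48533457 0.28275711 0.045     ]
pur [0.63598136 0.3502556  0.045     ]
150 246 262 [0.54164991 0.37556161] [0.55777767 0.3755679 ]
170 245 261 [0.54051952 0.35608028] [0.55698389 0.356086  ]
190 244 259 [0.53933345 0.33577223] [0.55517099 0.33577813]
210 243 258 [0.5380854  0.31453706] [0.55429187 0.31454516]
222 242 257 [0.53689267 0.30130382] [0.55333486 0.30131428]
```

```bash
python3 -m handwheel '[{"tx":0.022,"ty":-0.001,"tz":0.04,"ax":0,"ay":0,"az":3.3,"jaw":1},{"tx":0,"ty":0,"tz":0.05,"ax":0,"ay":0,"az":0,"jaw":1},{"tx":0,"ty":0,"tz":0.045,"ax":0,"ay":0,"az":0,"jaw":1},{"tx":0,"ty":0,"tz":0.025,"ax":0,"ay":0,"az":0,"jaw":1},{"tx":0,"ty":0,"tz":0.01,"ax":0,"ay":0,"az":0,"jaw":1},{"tx":0,"ty":0,"tz":0,"ax":0,"ay":0,"az":0,"jaw":-1},{"tx":0,"ty":0,"tz":0,"ax":0,"ay":0,"az":0,"jaw":-1},{"tx":0,"ty":0,"tz":0,"ax":0,"ay":0,"az":0,"jaw":-1},{"tx":0,"ty":0,"tz":0,"ax":0,"ay":0,"az":0,"jaw":-1},{"tx":0,"ty":0,"tz":0,"ax":0,"ay":0,"az":0,"jaw":-1}]' 30
```

```text
time: 2.75
ee_pos: [0.5494, 0.3643, 0.0122]
tcp_rot: [179.9, -0.0, 86.7]
wrist_force: [-0.7, -0.1, 5.8]
opening: 0.0153
grasp_force: 31.2
```

```bash
python3 -m handwheel '[{"tx":0,"ty":0,"tz":-0.03,"ax":0,"ay":0,"az":0,"jaw":-1},{"tx":0,"ty":0,"tz":-0.035,"ax":0,"ay":0,"az":0,"jaw":-1},{"tx":-0.035,"ty":0.0058,"tz":0,"ax":0,"ay":0,"az":0,"jaw":-1},{"tx":-0.04,"ty":0.0059,"tz":0,"ax":0,"ay":0,"az":0,"jaw":-1},{"tx":-0.041,"ty":0.0058,"tz":0,"ax":0,"ay":0,"az":0,"jaw":-1},{"tx":-0.035,"ty":0,"tz":0,"ax":0,"ay":0,"az":0,"jaw":-1},{"tx":0,"ty":0,"tz":0,"ax":0,"ay":0,"az":3.6,"jaw":-1},{"tx":0,"ty":0,"tz":0.025,"ax":0,"ay":0,"az":0,"jaw":-1},{"tx":0,"ty":0,"tz":0,"ax":0,"ay":0,"az":0,"jaw":-1},{"tx":0,"ty":0,"tz":0,"ax":0,"ay":0,"az":0,"jaw":-1}]' 30
python3 - <<'E'
from h import *
import pickle
S,D,W=grab('scene'),grab('side'),grab('wrist')
pickle.dump((S,D,W),open('m3.pkl','wb'))
print(telemetry.get_obs()['wrist_force'])
a=cv2.resize(S['color'][140:230,210:330],(400,300),interpolation=2);b=cv2.resize(D['color'][120:210,190:310],(400,300),interpolation=2)
w=cv2.resize(W['color'][150:384,100:412],(400,300));z=np.zeros_like(w)
cv2.imwrite('pics/m3.png',np.vstack([np.hstack([a,b]),np.hstack([w,z])])[:,:,::-1])
E
```

```text
time: 4.0
ee_pos: [0.5578, 0.2124, 0.0518]
tcp_rot: [180.0, -0.0, 83.1]
wrist_force: [0.8, 0.4, -1.0]
opening: 0.0158
grasp_force: 30.4
[-0.30322387  0.46823805 -0.18518158]
```

View pics/m3.png

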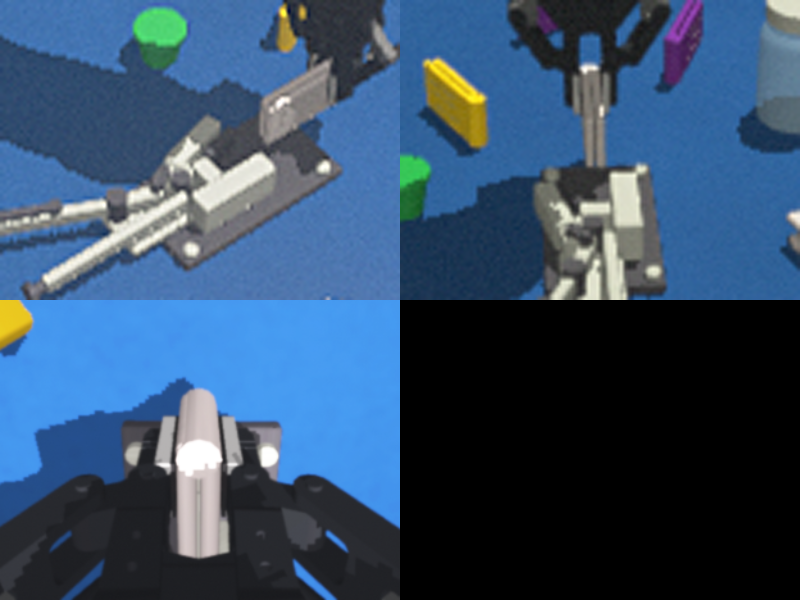

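The side crop shows the can between the fingers at (595,160), lined up with the mouth. The fixed jaw's inner top corner is at (611,174), and the wrist crop shows the can centred between the far bolts (132,455) and (268,455).

```bash
python3 - <<'E'
from h import *
import pickle
S,D,W=pickle.load(open('m3.pkl','rb'))
th=np.radians(-6.9);A=np.array([[np.cos(th),-np.sin(th)],[np.sin(th),np.cos(th)]])
O=np.array([.5437,.081])
P=lambda w:np.round((A.T@(w[:2]-O))*1000,1)
s=.3
print('side fj far-left',P(hit(D,190+211*s,120+174*s,.044)),'fr',P(hit(D,190+241*s,120+172*s,.044)))
print('scene fj inner far',P(hit(S,210+258*s,140+154*s,.044)),'outer far',P(hit(S,210+274*s,140+163*s,.044)))
print('side bolts',P(hit(D,190+241*s,120+168*s,.012)),P(hit(D,190+254*s,120+271*s,.012)),P(hit(D,190+150*s,120+175*s,.012)))
k=312/400
print('wrist bolts',P(hit(W,100+132*k,150+155*k,.012)),P(hit(W,100+268*k,150+155*k,.012)))
o=telemetry.get_obs()['ee_pos'];print('tcp',P(o))
print('side can near top: ',P(hit(D,190+(583-400)*s,120+95*s,.085)),P(hit(D,190+(604-400)*s,120+95*s,.085)))
E
```

```text
side fj far-left [ 9.9 40.5] fr [33.3 41.5]
scene fj inner far [12.6 44.9] outer far [27.6 49.1]
side bolts [37.8 96.4] [ 36.2 -44.3] [-36.7  91.6]
wrist bolts [-38.8  95.8] [37.3 95.9]
tcp [ -1.5 132.3]
side can near top:  [-8.5 92.6] [ 8.  91.4]
```

```bash
python3 -m handwheel '[{"tx":0,"ty":0,"tz":0.02,"ax":0,"ay":0,"az":0,"jaw":-1},{"tx":0,"ty":0,"tz":0.007,"ax":0,"ay":0,"az":0,"jaw":-1},{"tx":-0.012,"ty":0,"tz":0,"ax":0,"ay":0,"az":0,"jaw":-1},{"tx":-0.008,"ty":0,"tz":0,"ax":0,"ay":0,"az":0,"jaw":-1},{"tx":-0.006,"ty":0,"tz":0,"ax":0,"ay":0,"az":0,"jaw":-1},{"tx":-0.005,"ty":0,"tz":0,"ax":0,"ay":0,"az":0,"jaw":-1},{"tx":-0.004,"ty":0,"tz":0,"ax":0,"ay":0,"az":0,"jaw":-1},{"tx":-0.003,"ty":0,"tz":0,"ax":0,"ay":0,"az":0,"jaw":-1},{"tx":0,"ty":0,"tz":0,"ax":0,"ay":0,"az":0,"jaw":-1},{"tx":0,"ty":0,"tz":0,"ax":0,"ay":0,"az":0,"jaw":-1}]' 30
```

```text
time: 5.4
ee_pos: [0.5532, 0.1746, 0.0243]
tcp_rot: [180.0, -0.0, 83.1]
wrist_force: [0.7, 0.1, 0.1]
opening: 0.0158
grasp_force: 30.4
```

```bash
python3 -m handwheel '[{"tx":-0.002,"ty":0,"tz":0,"ax":0,"ay":0,"az":0,"jaw":-1},{"tx":-0.002,"ty":0,"tz":0,"ax":0,"ay":0,"az":0,"jaw":-1},{"tx":-0.0015,"ty":0,"tz":0,"ax":0,"ay":0,"az":0,"jaw":-1},{"tx":-0.0015,"ty":0,"tz":0,"ax":0,"ay":0,"az":0,"jaw":-1},{"tx":-0.001,"ty":0,"tz":0,"ax":0,"ay":0,"az":0,"jaw":-1},{"tx":-0.001,"ty":0,"tz":0,"ax":0,"ay":0,"az":0,"jaw":-1},{"tx":-0.001,"ty":0,"tz":0,"ax":0,"ay":0,"az":0,"jaw":-1},{"tx":0,"ty":0,"tz":0.001,"ax":0,"ay":0,"az":0,"jaw":-1},{"tx":0,"ty":0,"tz":0,"ax":0,"ay":0,"az":0,"jaw":-1},{"tx":0,"ty":0,"tz":0,"ax":0,"ay":0,"az":0,"jaw":-1}]' 30
```

```text
time: 6.65
ee_pos: [0.5524, 0.166, 0.0241]
tcp_rot: [179.9, -0.2, 83.2]
wrist_force: [-0.4, 6.9, 2.3]
opening: 0.0156
grasp_force: 30.9
```

```bash
python3 - <<'E'
from h import *
import pickle
S,D=grab('scene'),grab('side')
pickle.dump((S,D),open('m5.pkl','wb'))
a=cv2.resize(S['color'][150:220,225:310],(400,330),interpolation=2);b=cv2.resize(D['color'][130:200,210:295],(400,330),interpolation=2)
cv2.imwrite('pics/m5.png',np.hstack([a,b])[:,:,::-1])
E
```

```text
(no output)
```

View pics/m5.png

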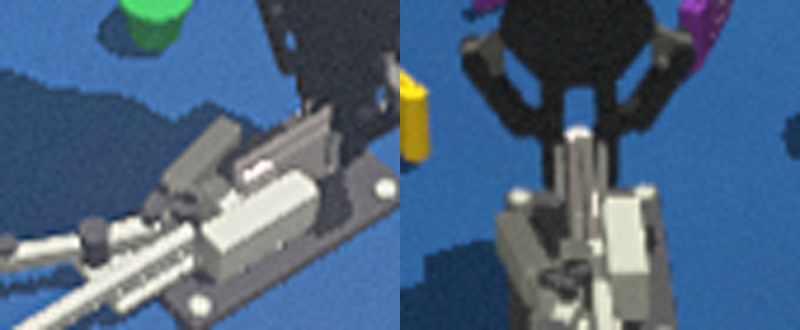

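The scene crop shows the can's inner end at about (236,160) beside the jaws. The side crop shows it at (582,238), just at the stop (575,250).

```bash
python3 - <<'E'
from h import *
import pickle
S,D=pickle.load(open('m5.pkl','rb'))
th=np.radians(-6.9);A=np.array([[np.cos(th),-np.sin(th)],[np.sin(th),np.cos(th)]]);O=np.array([.5437,.081])
P=lambda w:np.round((A.T@(w[:2]-O))*1000,1)
s=85/400
g=lambda c,u0,v0,u,v,z:P(hit(c,u0+u*s,v0+v*s,z))
print('scene can inner end top L/R',g(S,225,150,234,162,.057),g(S,225,150,252,183,.057),'outer',g(S,225,150,330,108,.057))
print('side can inner end top',g(D,210,130,168,190,.057),g(D,210,130,200,190,.057))
print('side can end bottom/stop',g(D,210,130,170,237,.042),g(D,210,130,197,237,.042))
print('fj scene near-inner, far inner',g(S,225,150,200,233,.044),g(S,225,150,300,170,.044),'side fj',g(D,210,130,208,195,.044),g(D,210,130,208,250,.044))
Q=lambda x,y,z:np.r_[O+A@np.array([x,y])/1000,z/1000]
for n,q in(('can inner top home mid',Q(-1,10,57)),('if 5 short',Q(-1,15,57)),('stop top',Q(-4,10,42))):
    print(n,'scene',(np.array(proj(S,q))-[225,150])/s,'side',(np.array(proj(D,q))-[210,130])/s+[400,0])
E
python3 -m handwheel '[{"tx":0.003,"ty":0,"tz":0,"ax":0,"ay":0,"az":0,"jaw":-1},{"tx":0,"ty":0,"tz":0.001,"ax":0,"ay":0,"az":0,"jaw":-1},{"tx":0,"ty":0,"tz":0.0005,"ax":0,"ay":0,"az":0,"jaw":-1},{"tx":0,"ty":0,"tz":0,"ax":0,"ay":0,"az":0,"jaw":-1},{"tx":0,"ty":0,"tz":0,"ax":0,"ay":0,"az":0,"jaw":-1},{"tx":0,"ty":0,"tz":0,"ax":0,"ay":0,"az":0,"jaw":-1},{"tx":0,"ty":0,"tz":0,"ax":0,"ay":0,"az":0,"jaw":-1},{"tx":0,"ty":0,"tz":0,"ax":0,"ay":0,"az":0,"jaw":-1},{"tx":0,"ty":0,"tz":0,"ax":0,"ay":0,"az":0,"jaw":-1},{"tx":0,"ty":0,"tz":0,"ax":0,"ay":0,"az":0,"jaw":-1}]' 30
```

```text
scene can inner end top L/R [-5.2 14.5] [12.9 13. ] outer [-2.6 84.3]
side can inner end top [-10.   30.5] [ 7.2 29.2]
side can end bottom/stop [-10.4   7.4] [4.1 6.3]
fj scene near-inner, far inner [ 15.2 -26. ] [14.6 48. ] side fj [12.5 43.9] [ 8.9 -9.3]
can inner top home mid scene [232.44456523 170.32167845] side [586.83599025 210.19405762]
if 5 short scene [239.27732934 166.15202619] side [586.29548551 205.05037139]
stop top scene [228.25331671 183.5480264 ] side [581.59625281 233.745042  ]
time: 8.0
ee_pos: [0.5524, 0.1675, 0.0221]
tcp_rot: [180.0, -0.0, 83.1]
wrist_force: [-2.6, 1.0, 5.3]
opening: 0.0156
grasp_force: 31.2
```

```bash
python3 -m handwheel '[{"tx":0,"ty":-0.001,"tz":-0.0005,"ax":0,"ay":0,"az":0,"jaw":-1},{"tx":-0.001,"ty":0,"tz":0,"ax":0,"ay":0,"az":0,"jaw":-1},{"tx":-0.001,"ty":0,"tz":0,"ax":0,"ay":0,"az":0,"jaw":-1},{"tx":-0.001,"ty":0,"tz":0,"ax":0,"ay":0,"az":0,"jaw":-1},{"tx":0,"ty":0,"tz":0,"ax":0,"ay":0,"az":0,"jaw":-1},{"tx":0,"ty":0,"tz":0,"ax":0,"ay":0,"az":0,"jaw":-1},{"tx":0,"ty":0,"tz":0,"ax":0,"ay":0,"az":0,"jaw":-1},{"tx":0,"ty":0,"tz":0,"ax":0,"ay":0,"az":0,"jaw":-1},{"tx":0,"ty":0,"tz":0,"ax":0,"ay":0,"az":0,"jaw":-1},{"tx":0,"ty":0,"tz":0,"ax":0,"ay":0,"az":0,"jaw":-1}]' 30
```

```text
time: 9.25
ee_pos: [0.5512, 0.1661, 0.0224]
tcp_rot: [180.0, -0.2, 83.2]
wrist_force: [0.5, 8.6, -0.4]
opening: 0.0157
grasp_force: 30.5
```

The can stops hard at the same place on two tries (7–9 N, no side load), so it is home on the throat. I'll ease off, release and lift.

```bash
python3 -m handwheel '[{"tx":0.001,"ty":0,"tz":0.0006,"ax":0,"ay":0,"az":0,"jaw":-1},{"tx":0,"ty":0,"tz":0,"ax":0,"ay":0,"az":0,"jaw":-0.2},{"tx":0,"ty":0,"tz":0,"ax":0,"ay":0,"az":0,"jaw":-0.2},{"tx":0,"ty":0,"tz":0,"ax":0,"ay":0,"az":0,"jaw":-0.2},{"tx":0,"ty":0,"tz":0,"ax":0,"ay":0,"az":0,"jaw":-0.2},{"tx":0,"ty":0,"tz":-0.02,"ax":0,"ay":0,"az":0,"jaw":-0.2},{"tx":0,"ty":0,"tz":-0.04,"ax":0,"ay":0,"az":0,"jaw":-0.2},{"tx":0,"ty":0,"tz":-0.05,"ax":0,"ay":0,"az":0,"jaw":-0.2},{"tx":-0.04,"ty":-0.01,"tz":-0.02,"ax":0,"ay":0,"az":0,"jaw":-0.2},{"tx":-0.05,"ty":-0.02,"tz":0,"ax":0,"ay":0,"az":0,"jaw":-1}]' 30
python3 - <<'E'
from h import *
import pickle
W=grab('wrist');S=grab('scene');pickle.dump((W,S),open('m7.pkl','wb'));print(telemetry.get_obs()['ee_pos'])
a=cv2.resize(W['color'][20:320,80:432],(528,450));b=cv2.resize(S['color'][140:230,230:310],(272,306),interpolation=2)
im=np.zeros((450,800,3),np.uint8);im[:,:528]=a;im[:306,528:]=b
cv2.imwrite('pics/m7.png',im[:,:,::-1])
E
```

```text
time: 10.5
ee_pos: [0.5113, 0.0796, 0.1536]
tcp_rot: [179.8, -0.0, 83.2]
wrist_force: [0.3, -0.8, -0.9]
opening: 0.0174
grasp_force: 0.0
[0.50902623 0.07703088 0.15256665]
```

View pics/m7.png

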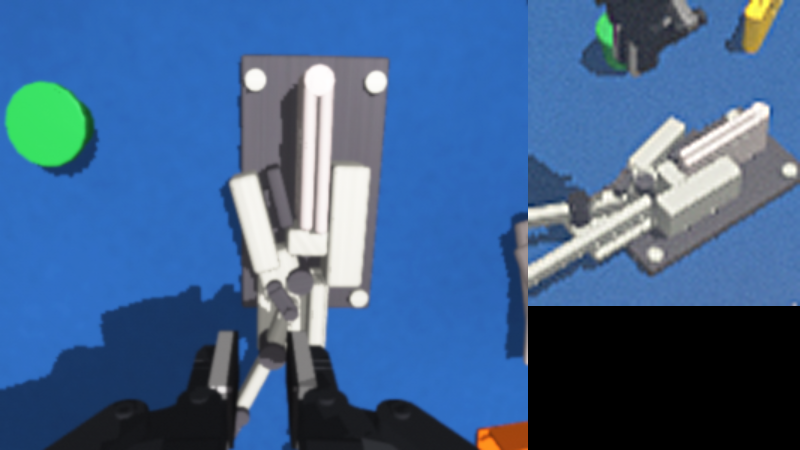

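The can stands home against the stop (crop: inner end at (312,232), outer end at (318,75)), upright beside the fixed jaw. I'll refine the pliers frame from the bolts.

```bash
python3 - <<'E'
from h import *
import pickle
W,S=pickle.load(open('m7.pkl','rb'));k=2/3
h=lambda u,v,z:hit(W,80+u*k,20+v*k,z)[:2]
b1,b2,b3=h(255,79,.012),h(376,82,.012),h(359,299,.012);print(b1,b2,b3,np.degrees(np.arctan2(*(b2-b3)[::-1])),np.linalg.norm(b2-b3),np.linalg.norm(b2-b1))
th=np.radians(-6.9);A=np.array([[np.cos(th),-np.sin(th)],[np.sin(th),np.cos(th)]])
O=(b1+b3)/2-A@[0,.0275];print('O',O)
P=lambda w:np.round(A.T@(w-O)*1000,1)
for n,u,v,z in(('c1',243,57,.01),('c2',387,58,.01),('c3',369,307,.01),('stop front top',308,232,.042),('fj in far',332,166,.044),('fj in near',328,285,.044),('can far',318,66,.055),('can near',314,231,.055),('handle pivot',273,352,.04)):print(n,P(h(u,v,z)))
E
```

```text
[0.51936883 0.18233986] [0.59167464 0.17259641] [0.57376767 0.03216708] 82.73309493851272 0.14156644610282362 0.0729593375345083
O [0.54326449 0.07995264]
c1 [-43.2 111.4]
c2 [ 43.2 111.8]
c3 [ 44.1 -50.8]
stop front top [-4.6 11.9]
fj in far [ 7.4 50.7]
fj in near [  8.6 -20.8]
can far [ -3.7 102. ]
can near [-2.7 15.9]
handle pivot [-24.4 -69.4]
```

```bash
python3 -m handwheel '[{"tx":-0.05,"ty":-0.02,"tz":0,"ax":0,"ay":0,"az":0,"jaw":-1},{"tx":-0.05,"ty":-0.02,"tz":0,"ax":0,"ay":0,"az":0,"jaw":-1},{"tx":-0.029,"ty":-0.019,"tz":0,"ax":0,"ay":0,"az":0,"jaw":-1},{"tx":0,"ty":0,"tz":0.03,"ax":0,"ay":0,"az":0,"jaw":-1},{"tx":0,"ty":0,"tz":0.03,"ax":0,"ay":0,"az":0,"jaw":-1},{"tx":0,"ty":0,"tz":0.02,"ax":0,"ay":0,"az":0,"jaw":-1},{"tx":0,"ty":0,"tz":0,"ax":0,"ay":0,"az":0,"jaw":-1},{"tx":0,"ty":0,"tz":0,"ax":0,"ay":0,"az":0,"jaw":-1},{"tx":0,"ty":0,"tz":0,"ax":0,"ay":0,"az":0,"jaw":-1},{"tx":0,"ty":0,"tz":0,"ax":0,"ay":0,"az":0,"jaw":-1}]' 30
python3 - <<'E'
from h import *
import pickle
W=grab('wrist');S,D=grab('scene'),grab('side');pickle.dump((W,S,D),open('m8.pkl','wb'))
th=np.radians(-6.9);A=np.array([[np.cos(th),-np.sin(th)],[np.sin(th),np.cos(th)]]);O=np.array([.5433,.083])
print(A.T@(telemetry.get_obs()['ee_pos'][:2]-O))
E
```

```text
time: 11.85
ee_pos: [0.4369, -0.041, 0.0724]
tcp_rot: [179.9, 0.0, 83.1]
wrist_force: [-0.4, -0.6, -0.0]
opening: 0.0002
grasp_force: 0.0
[-0.0910403  -0.13595873]
```

```bash
python3 -m handwheel '[{"tx":-0.002,"ty":0,"tz":0.03,"ax":0,"ay":0,"az":0,"jaw":-1},{"tx":0,"ty":0,"tz":0.024,"ax":0,"ay":0,"az":0,"jaw":-1},{"tx":0,"ty":0.004,"tz":0,"ax":0,"ay":0,"az":0,"jaw":-1},{"tx":0,"ty":0.003,"tz":0,"ax":0,"ay":0,"az":0,"jaw":-1},{"tx":0,"ty":0.003,"tz":0,"ax":0,"ay":0,"az":0,"jaw":-1},{"tx":0,"ty":0.003,"tz":0,"ax":0,"ay":0,"az":0,"jaw":-1},{"tx":0,"ty":0.003,"tz":0,"ax":0,"ay":0,"az":0,"jaw":-1},{"tx":0,"ty":0.003,"tz":0,"ax":0,"ay":0,"az":0,"jaw":-1},{"tx":0,"ty":0,"tz":0,"ax":0,"ay":0,"az":0,"jaw":-1},{"tx":0,"ty":0,"tz":0,"ax":0,"ay":0,"az":0,"jaw":-1}]' 30
```

```text
time: 13.25
ee_pos: [0.4551, -0.0452, 0.0176]
tcp_rot: [-180.0, -0.0, 83.1]
wrist_force: [-0.2, 1.1, -0.6]
opening: -0.0002
grasp_force: 0.4
```

```bash
python3 -m handwheel '[{"tx":0,"ty":0.002,"tz":0,"ax":0,"ay":0,"az":0,"jaw":-1},{"tx":0,"ty":0.002,"tz":0,"ax":0,"ay":0,"az":0,"jaw":-1},{"tx":0,"ty":0.002,"tz":0,"ax":0,"ay":0,"az":0,"jaw":-1},{"tx":0,"ty":0.002,"tz":0,"ax":0,"ay":0,"az":0,"jaw":-1},{"tx":0,"ty":0.002,"tz":0,"ax":0,"ay":0,"az":0,"jaw":-1},{"tx":0,"ty":0.002,"tz":0,"ax":0,"ay":0,"az":0,"jaw":-1},{"tx":0,"ty":0.001,"tz":0,"ax":0,"ay":0,"az":0,"jaw":-1},{"tx":0,"ty":0,"tz":0,"ax":0,"ay":0,"az":0,"jaw":-1},{"tx":0,"ty":0,"tz":0,"ax":0,"ay":0,"az":0,"jaw":-1},{"tx":0,"ty":0,"tz":0,"ax":0,"ay":0,"az":0,"jaw":-1}]' 30
```

```text
time: 14.5
ee_pos: [0.4654, -0.0473, 0.0167]
tcp_rot: [-179.7, 0.1, 83.1]
wrist_force: [-12.9, -3.2, 3.0]
opening: 0.0001
grasp_force: 5.8
```

```bash
python3 -m handwheel '[{"tx":0,"ty":0.0015,"tz":0,"ax":0,"ay":0,"az":0,"jaw":-1},{"tx":0,"ty":0.0015,"tz":0,"ax":0,"ay":0,"az":0,"jaw":-1},{"tx":0,"ty":0.0015,"tz":0,"ax":0,"ay":0,"az":0,"jaw":-1},{"tx":0,"ty":0.0015,"tz":0,"ax":0,"ay":0,"az":0,"jaw":-1},{"tx":0,"ty":0.0015,"tz":0,"ax":0,"ay":0,"az":0,"jaw":-1},{"tx":0,"ty":0.0015,"tz":0,"ax":0,"ay":0,"az":0,"jaw":-1},{"tx":0,"ty":0.001,"tz":0,"ax":0,"ay":0,"az":0,"jaw":-1},{"tx":0,"ty":0,"tz":0,"ax":0,"ay":0,"az":0,"jaw":-1},{"tx":0,"ty":0,"tz":0,"ax":0,"ay":0,"az":0,"jaw":-1},{"tx":0,"ty":0,"tz":0,"ax":0,"ay":0,"az":0,"jaw":-1}]' 30
```

```text
time: 15.75
ee_pos: [0.478, -0.048, 0.0178]
tcp_rot: [180.0, -0.0, 83.1]
wrist_force: [0.4, 0.2, 0.1]
opening: -0.0
grasp_force: 0.0
```

```bash
python3 -m handwheel '[{"tx":0,"ty":-0.02,"tz":0,"ax":0,"ay":0,"az":0,"jaw":-1},{"tx":0,"ty":0,"tz":-0.06,"ax":0,"ay":0,"az":0,"jaw":-1},{"tx":0,"ty":0,"tz":-0.06,"ax":0,"ay":0,"az":0,"jaw":-1},{"tx":-0.03,"ty":0.03,"tz":0,"ax":0,"ay":0,"az":0,"jaw":-1},{"tx":-0.04,"ty":0.03,"tz":0,"ax":0,"ay":0,"az":0,"jaw":-1},{"tx":-0.028,"ty":0.011,"tz":0,"ax":0,"ay":0,"az":0,"jaw":-1},{"tx":0,"ty":0,"tz":0,"ax":0,"ay":0,"az":0,"jaw":-1},{"tx":0,"ty":0,"tz":0,"ax":0,"ay":0,"az":0,"jaw":-1},{"tx":0,"ty":0,"tz":0,"ax":0,"ay":0,"az":0,"jaw":-1},{"tx":0,"ty":0,"tz":0,"ax":0,"ay":0,"az":0,"jaw":-1}]' 30
python3 - <<'E'
from h import *
import pickle
W=grab('wrist');D=grab('side');pickle.dump((W,D),open('m12.pkl','wb'))
th=np.radians(-6.9);A=np.array([[np.cos(th),-np.sin(th)],[np.sin(th),np.cos(th)]]);O=np.array([.5433,.083])
print(A.T@(telemetry.get_obs()['ee_pos'][:2]-O))
a=cv2.resize(W['color'],(480,360));b=cv2.resize(D['color'][140:260,190:296],(318,360),interpolation=2)
cv2.imwrite('pics/m12.png',np.hstack([a,b])[:,:,::-1])
E
```

```text
time: 17.0
ee_pos: [0.5167, -0.1508, 0.1379]
tcp_rot: [180.0, 0.0, 83.2]
wrist_force: [-0.1, 0.4, 1.2]
opening: -0.0001
grasp_force: 0.0
[ 0.00177093 -0.23547525]
```

View pics/m12.png

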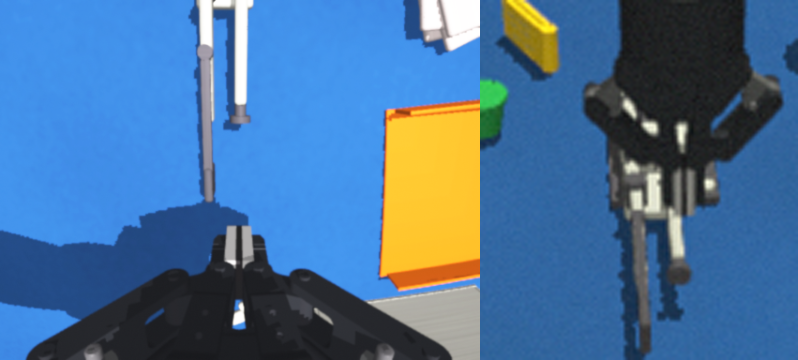

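The handles are parallel and locked with nothing touching them. The paddle spans (207..213, 168..200) in the wrist half, and the finger tip is at (238,228).

```bash
python3 - <<'E'
from h import *
import pickle
W,D=pickle.load(open('m12.pkl','rb'));k=512/480
th=np.radians(-6.9);A=np.array([[np.cos(th),-np.sin(th)],[np.sin(th),np.cos(th)]]);O=np.array([.5433,.083])
P=lambda u,v,z:np.round(A.T@(hit(W,u*k,v*k,z)[:2]-O)*1000,1)
print(P(214,170,.05),P(214,200,.05),P(204,185,.05),'screw',P(230,122,.032),P(250,122,.032),'dustpan',P(385,110,.045),P(380,278,.0))
E
```

```text
[ -20.  -218.7] [ -20.7 -246.6] [ -29.1 -232.4] screw [  -6.4 -179.9] [  11.2 -179.8] dustpan [ 124.5 -167.1] [ 177.7 -371.9]
```

```bash
python3 -m handwheel '[{"tx":0,"ty":0.002,"tz":0.04,"ax":0,"ay":0,"az":0,"jaw":-1},{"tx":0,"ty":0,"tz":0.045,"ax":0,"ay":0,"az":0,"jaw":-1},{"tx":0,"ty":0,"tz":0.03,"ax":0,"ay":0,"az":0,"jaw":-1},{"tx":0,"ty":-0.004,"tz":0,"ax":0,"ay":0,"az":0,"jaw":-1},{"tx":0,"ty":-0.004,"tz":0,"ax":0,"ay":0,"az":0,"jaw":-1},{"tx":0,"ty":-0.004,"tz":0,"ax":0,"ay":0,"az":0,"jaw":-1},{"tx":0,"ty":-0.004,"tz":0,"ax":0,"ay":0,"az":0,"jaw":-1},{"tx":0,"ty":-0.004,"tz":0,"ax":0,"ay":0,"az":0,"jaw":-1},{"tx":0,"ty":-0.002,"tz":0,"ax":0,"ay":0,"az":0,"jaw":-1},{"tx":0,"ty":0,"tz":0,"ax":0,"ay":0,"az":0,"jaw":-1}]' 30
```

```text
time: 18.35
ee_pos: [0.497, -0.1491, 0.0229]
tcp_rot: [180.0, 0.0, 83.1]
wrist_force: [2.4, -1.1, 2.4]
opening: 0.0001
grasp_force: 1.3
```

```bash
python3 -m handwheel '[{"tx":0,"ty":-0.003,"tz":0,"ax":0,"ay":0,"az":0,"jaw":-1},{"tx":0,"ty":-0.003,"tz":0,"ax":0,"ay":0,"az":0,"jaw":-1},{"tx":0,"ty":-0.003,"tz":0,"ax":0,"ay":0,"az":0,"jaw":-1},{"tx":0,"ty":-0.003,"tz":0,"ax":0,"ay":0,"az":0,"jaw":-1},{"tx":0,"ty":-0.003,"tz":0,"ax":0,"ay":0,"az":0,"jaw":-1},{"tx":0,"ty":-0.003,"tz":0,"ax":0,"ay":0,"az":0,"jaw":-1},{"tx":0,"ty":-0.002,"tz":0,"ax":0,"ay":0,"az":0,"jaw":-1},{"tx":0,"ty":-0.002,"tz":0,"ax":0,"ay":0,"az":0,"jaw":-1},{"tx":0,"ty":0,"tz":0,"ax":0,"ay":0,"az":0,"jaw":-1},{"tx":0,"ty":0,"tz":0,"ax":0,"ay":0,"az":0,"jaw":-1}]' 30
```

```text
time: 19.6
ee_pos: [0.4751, -0.1465, 0.0227]
tcp_rot: [180.0, 0.0, 83.1]
wrist_force: [3.4, -0.0, 0.0]
opening: 0.0
grasp_force: 1.2
```

Lever at about 35 mm of travel, pulling 3 N. Creeping on.

```bash
python3 -m handwheel '[{"tx":0,"ty":-0.001,"tz":0,"ax":0,"ay":0,"az":0,"jaw":-1},{"tx":0,"ty":-0.001,"tz":0,"ax":0,"ay":0,"az":0,"jaw":-1},{"tx":0,"ty":-0.001,"tz":0,"ax":0,"ay":0,"az":0,"jaw":-1},{"tx":0,"ty":-0.001,"tz":0,"ax":0,"ay":0,"az":0,"jaw":-1},{"tx":0,"ty":-0.001,"tz":0,"ax":0,"ay":0,"az":0,"jaw":-1},{"tx":0,"ty":-0.001,"tz":0,"ax":0,"ay":0,"az":0,"jaw":-1},{"tx":0,"ty":-0.001,"tz":0,"ax":0,"ay":0,"az":0,"jaw":-1},{"tx":0,"ty":0,"tz":0,"ax":0,"ay":0,"az":0,"jaw":-1},{"tx":0,"ty":0,"tz":0,"ax":0,"ay":0,"az":0,"jaw":-1},{"tx":0,"ty":0,"tz":0,"ax":0,"ay":0,"az":0,"jaw":-1}]' 30
```

```text
time: 20.85
ee_pos: [0.4679, -0.1456, 0.0226]
tcp_rot: [-180.0, -0.0, 83.1]
wrist_force: [-0.5, 0.3, -1.0]
opening: -0.0002
grasp_force: 0.0
```

```bash
python3 -m handwheel '[{"tx":0,"ty":0.02,"tz":0,"ax":0,"ay":0,"az":0,"jaw":-1},{"tx":0,"ty":0,"tz":-0.05,"ax":0,"ay":0,"az":0,"jaw":-1},{"tx":0,"ty":0,"tz":-0.06,"ax":0,"ay":0,"az":0,"jaw":-1},{"tx":0,"ty":0,"tz":-0.06,"ax":0,"ay":0,"az":0,"jaw":-1},{"tx":0.05,"ty":0,"tz":-0.03,"ax":0,"ay":0,"az":0,"jaw":-1},{"tx":0.05,"ty":0,"tz":-0.02,"ax":0,"ay":0,"az":0,"jaw":-1},{"tx":0.04,"ty":0,"tz":0,"ax":0,"ay":0,"az":0,"jaw":-1},{"tx":0,"ty":0,"tz":0,"ax":0,"ay":0,"az":0,"jaw":-1},{"tx":0,"ty":0,"tz":0,"ax":0,"ay":0,"az":0,"jaw":-1},{"tx":0,"ty":0,"tz":0,"ax":0,"ay":0,"az":0,"jaw":-1}]' 30
python3 - <<'E'
from h import *
import pickle
W=grab('wrist');pickle.dump(W,open('m16.pkl','wb'))
th=np.radians(-6.9);A=np.array([[np.cos(th),-np.sin(th)],[np.sin(th),np.cos(th)]]);O=np.array([.5433,.083])
# rectified top-down sample at heights, on P lines
im=W['color'].astype(int)
def runs(y,z,xs=np.arange(-110,40,1.)):
    out=[]
    for x in xs:
        u,v=proj(W,np.r_[O+A@np.array([x,y])/1000,z]);u,v=int(round(u)),int(round(v))
        if 0<=u<512 and 0<=v<384:
            r,g,b=im[v,u];out.append('#' if r>165 else '+' if b-r<40 else '.')
        else: out.append(' ')
    return ''.join(out)
print('x -110..39')
for y,z in((104,.055),(98,.055),(70,.055),(40,.055),(20,.055),(8,.055),(40,.044),(15,.044),(-100,.04),(-120,.04),(-139,.04),(-160,.048),(-180,.048),(-200,.05),(-220,.05)):print('%5d'%y,runs(y,z))
E
```

```text
time: 22.1
ee_pos: [0.5047, -0.0098, 0.2425]
tcp_rot: [-180.0, 0.0, 83.0]
wrist_force: [0.7, -0.3, 0.2]
opening: -0.0
grasp_force: 0.0
x -110..39
  104                                                                                                                                                       
   98                                                                                                                                                       
   70 ....................................................................+++++++++++++++++++++++++++++++++#######+#######++++++++++++++++++++++++++++++....
   40 ...................................................................++++++++++++++++++++++++++++++++++#######++############################++++++++....
   20 ................................................................+################+++++++++++++++++++++#######++###########################++++++++....
    8 ...................................................................+################++++++++++################+#####+#####################++++++++....
   40 ......
[... 700 characters left out ...]
............................+++########.................................
 -160 ......................................+++++++++++.........................................................++++++++++..................................
 -180 ...............................+++++++++..............................................................................................................
 -200 ....................++++++++++....................................+++++++++++++++++++++++++++++++++...................................................
 -220 ............+++++++++.........................+++++++++++++++++++++++++++++++++++++++++++++++++++++++++++++++++++++++++...............................
```

Handle is back open and the can stands flat on the fixed jaw (x −8..8). I'll check that it is still home.

```bash
python3 -m handwheel '[{"tx":0.03,"ty":0,"tz":-0.02,"ax":0,"ay":0,"az":0,"jaw":-1},{"tx":0.04,"ty":0,"tz":0,"ax":0,"ay":0,"az":0,"jaw":-1},{"tx":0,"ty":0,"tz":0,"ax":0,"ay":0,"az":0,"jaw":-1},{"tx":0,"ty":0,"tz":0,"ax":0,"ay":0,"az":0,"jaw":-1},{"tx":0,"ty":0,"tz":0,"ax":0,"ay":0,"az":0,"jaw":-1},{"tx":0,"ty":0,"tz":0,"ax":0,"ay":0,"az":0,"jaw":-1},{"tx":0,"ty":0,"tz":0,"ax":0,"ay":0,"az":0,"jaw":-1},{"tx":0,"ty":0,"tz":0,"ax":0,"ay":0,"az":0,"jaw":-1},{"tx":0,"ty":0,"tz":0,"ax":0,"ay":0,"az":0,"jaw":-1},{"tx":0,"ty":0,"tz":0,"ax":0,"ay":0,"az":0,"jaw":-1}]' 30
python3 - <<'E'
from h import *
import pickle
W=grab('wrist');pickle.dump(W,open('m17.pkl','wb'))
th=np.radians(-6.9);A=np.array([[np.cos(th),-np.sin(th)],[np.sin(th),np.cos(th)]]);O=np.array([.5433,.083])
def prof(C,x,z,ys,k=0):
    im=C['color'].astype(int);r=[]
    for y in ys:
        u,v=proj(C,np.r_[O+A@np.array([x,y])/1000,z]);u,v=int(round(u)),int(round(v))
        r.append(im[v,u].tolist()[0] if 0<=u<512 and 0<=v<384 else -1)
    return r
M7=pickle.load(open('m7.pkl','rb'))[0]
for nm,C,xs in(('before',M7,(-6,-4,-1)),('after',W,(-4,3,5))):
    for x in xs: print(nm,x,'outer 96..110',prof(C,x,.055,range(94,112)),'inner',prof(C,x,.055,range(2,24)))
print('stop edge before/after x-13',prof(M7,-13,.042,range(-4,20)),prof(W,-13,.042,range(-4,20)))
E
```

```text
time: 23.4
ee_pos: [0.5132, 0.0605, 0.2626]
tcp_rot: [-180.0, 0.0, 83.1]
wrist_force: [0.9, -0.3, -0.2]
opening: -0.0001
grasp_force: 0.0
before -6 outer 96..110 [253, 254, 254, 254, 251, 226, 186, 125, 125, 115, 96, 62, 48, 46, 47, 48, 47, 47] inner [240, 242, 243, 245, 245, 246, 245, 244, 243, 240, 233, 219, 219, 249, 250, 251, 251, 251, 251, 251, 251, 251]
before -4 outer 96..110 [254, 254, 254, 254, 254, 252, 226, 128, 126, 116, 96, 62, 47, 47, 47, 47, 46, 47] inner [244, 245, 245, 244, 243, 243, 243, 243, 241, 224, 167, 141, 151, 188, 164, 170, 172, 175, 179, 182, 184, 188]
before -1 outer 96..110 [254, 254, 254, 254, 254, 252, 222, 127, 125, 113, 91, 60, 47, 47, 46, 47, 46, 47] inner [242, 241, 241, 242, 243, 245, 245, 246, 244, 228, 193, 204, 222, 225, 223, 222, 222, 222, 221, 217, 216, 214]
after -4 outer 96..110 [254, 254, 254, 254, 254, 253, 214, 142, 123, 99, 62, 49, 48, 48, 48, 48, 49, 48] inner [247, 247, 247, 247, 248, 248, 249, 249, 249, 243, 211, 194, 232, 248, 251, 251, 251, 251, 251, 251, 251, 251]
after 3 outer 96..110 [251, 247, 240, 215, 164, 136, 131, 131, 122, 96, 62, 49, 48, 48, 48, 48, 48, 48] inner [247, 247, 248, 249, 250, 251, 251, 248, 248, 233, 225, 241, 249, 250, 250, 250, 250, 250, 250, 249, 249, 249]
after 5 outer 96..110 [222, 195, 173, 151, 131, 130, 129, 129, 121, 96, 62, 49, 49, 48, 48, 48, 49, 49] inner [237, 237, 240, 242, 244, 247, 248, 246, 246, 233, 230, 236, 244, 247, 247, 247, 247, 247, 247, 247, 247, 246]
stop edge before/after x-13 [213, 236, 242, 242, 242, 242, 243, 244, 245, 245, 244, 243, 242, 239, 193, 130, 103, 100, 98, 96, 92, 82, 67, 63] [224, 240, 244, 245, 245, 245, 246, 247, 247, 247, 246, 246, 245, 239, 205, 138, 138, 100, 82, 69, 62, 58, 58, 56]
```

Both ends of the can are where they were before locking (outer ≈100, inner ≈12, stop edge ≈10), so it is still home. The handle is open and the arm is clear.

```bash
python3 -c "
from workcell import workorder
print(workorder.job_done())"
```

```text
the job is handed in; nothing more can be done
None
```

The pliers locked on the can with nothing touching them, then sprang open when I pulled the release lever. The can is standing home in the open jaws; I handed the job in at about 23 s.

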